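# Dock the specimen board under the imager

### The arm

A 7-joint arm with a two-finger parallel gripper is mounted at the origin on the work surface. World frame = base frame: x ahead of the robot, y to its left, z up, the work surface at z = 0. Lengths are in m, angles in rad, forces in N, time in s.
With the tool pointing down it reaches from about 0.425 to 0.875 m from the base axis. Payload 8.4 kg.
Tool frame: the origin (TCP) lies between the finger pads; the fingertips stand 8 mm ahead of it and the grasp point (between the pads) lies 11 mm behind it (arm.tip_reach is the distance from the TCP to the fingertips, in m); z points along the fingers, y is the direction in which the jaws open and shut (so a half turn about z gives the same grasp; the last joint's range is limited). The gripper opens to 85 mm and grips with 20 to 120 N. Pads are 22 mm wide; open, the fingers measure 114 mm over their backs; the gripper's body (76 mm by 85 mm) begins 54 mm behind the grasp point. The pads swing forward as they close: fully open they stand 13 mm farther back than shut.
Start: joints at [-1.337, 0.333, 0.04, 1.465, -0.013, 1.343, -0.059], TCP at [0.212, 0.614, 0.239] pointing down, gripper open.
Joint ranges: [-2.58, 2.58], [-0.38, 2.09], [-1.3, 1.39], [0.25, 2.4], [-1.5, 4.64], [0.08, 2.09], [-2.65, 2.65]. Speed limits (rad/s): [2.22, 2.22, 2.79, 2.79, 3.14, 3.14, 3.14].

### API

Orientations are given as [roll, pitch, yaw] about the fixed x, y, z axes, in that order (R = Rz(yaw) Ry(pitch) Rx(roll)).
In Python, from rig import telemetry, get_image, order, arm gives the robot as it stands.
- The arm moves only by the tool servo_tool, never from a script. Its argument "moves" is a list of rows, each a list of 5 numbers: the shift along the tool's x, y, z in mm, then the turn about the tool's z in degrees, then the closure, from -1 (fully open) to 1 (shut). A call has 1 to 20 rows; each row shifts and turns the commanded pose from where the row before left it, along the tool's axes as they then stand; what a row does not reach is not made up. A row lasts 1/12 s, in which the tool goes at most 41.7 mm and 7.16 degrees, less where a joint would pass 70% of its speed; a pose out of reach is approached as far as the arm can. A call is refused whole if a number of a shift passes 41.7 or a number of a turn 7.16, either way. A call with a gripper value outside its range is refused whole. The fingers move at their own pace and stop on an object; "grip_force" is the grip in N (left out, the last holds). Time passes only in rows, so rows that do not move let the fingers close. It gives the time, the measured TCP pose, the force and the opening at its end, in the units of the state.
- telemetry.sense(): the state, without advancing time (a new reading comes with each control period).
- get_image(name): name is "side" or "top"; returns a dict with "image" (480x640x3 uint8, blue, green, red), "z_map" (480x640 float32, m along the optical axis (not along the pixel's ray), 0 where there is no reading), "intrinsics" (3x3 intrinsics, pixels), "T" (4x4, takes a point from camera to world coordinates). Camera axes: x right, y up, looking along -z (the intrinsics and any distortion apply to the point x, -y, -z); pixel columns grow to the right and rows downward; lengths in m; the calibration is good to about 2 mm. A picture is of the moment at which its call begins.
- order.close_job(): hands the job in, once; it reports no verdict.
The state is a dict: "clock": time; "joints": joint angles; "joint_vel": joint speeds; "effort": joint torques, N m; "position": TCP position; "ee_rot": TCP orientation; "wrist_force": force on the tool from outside, world axes, zero at the start; "moment": the same for the moment, N m; "finger_gap": opening from 0.0 (shut) to 1.0 (fully open).
Only numpy, scipy, OpenCV 4.12 (cv2) and the standard library are available. Lean on these libraries where they do the work, as an engineer would, in place of code of your own. Each camera call takes 0.05 s, during which the arm holds its last target.

### The job

Push the specimen board along its rails, towards the bridge, until you feel it drop into the locating notches and it sits fully down; then press the round load button on the console right down and let it come back up. Only touch and push: do not pick up or lift the board or the dish it carries, do not press the button before the board is home, leave the bottle, beaker and jar alone, and finish with the hand clear.

Things in the scene. Friction and masses are not known exactly. Their poses are not given: they have to be found in the camera images.
- station: Fixed imaging station; its place and yaw (to 0.25 rad) vary. Origin: on the bench, under the centre of the docked board; x runs along the rails in the pushing direction, y left, z up. Grey base 12 mm thick, x = -210 to 120, y = -165 to 85 mm. Two steel rails, y = +-34 to +-67 mm, x = -205 to 115 mm, tops at z = 40 mm; side fences outside them to y = +-74, tops z = 60 mm.
- seat (a point): Fixed point of the station: where the board's origin comes when docked (station x = y = 0, z = 34 mm). The four rail notches are 6 mm deep, 16 mm long for 10 mm feet, with upright ends: the board drops 6 mm, then stops firmly against more pushing, within 4 mm of this point. Shoved fast it may jump over: push slowly (0.05 m/s is fine).
- bridge (a point): Centre of the top face of the white bridge that crosses the rails, 125 mm above the bench (station x = 35 mm). Bridge 56 mm along the rails, 176 mm wide; a lens cap stands 10 mm higher, the lens under it ends at z = 85 mm. The board slides under it.
- board: Loose aluminium carrier board, 170 (x) x 130 (y) mm, about 0.55 kg, on the rails with 2 mm side play. Origin: level with the soles of its feet, under its centre; axes as the station's. Plate 10 to 16 mm above the origin. Starts 55 to 100 mm short of docked, soles at z = 40 mm; docked, soles at z = 34 mm. Its slick plastic feet slide at 1 to 2 N (friction 0.2).
- lip (a point): Middle of the rear (-x) face of the board's upright push lip (push here; 110 mm wide, 6 mm thick, along the board's rear edge, 85 mm behind its centre), 29 mm above the board's soles; the lip reaches 13 mm above and below this point. Axes as the board's.
- well (a point): Middle of the ring (5 mm high) on the board that holds the dish, on the board's upper face, 35 mm ahead of the board's centre. Axes as the board's.
- load_top (a point): Centre of the top face of the round black load button, 28 mm across, on a small white console at the right of the rails (station x = -90, y = -122 mm), facing up; this point is the top of the button as it is now. Console top is 38 mm above the bench; the button's grey housing stands on it.
- load (a joint): Load button: 0 up, grows to 0.006 m when fully down; it springs back. Fully down takes about 4.5 N.
- dish: Loose round culture dish, 62 mm across, 17 mm high, 40 g, lying in the ring on the board; origin at the centre of its underside. It rides along and must stay in its ring.
- bottle: Bystander: amber bottle, 56 mm across, 105 mm high; origin at the centre of its underside.
- beaker: Bystander: open glass beaker, 64 mm across, 85 mm high; origin at the centre of its underside.
- jar: Bystander: white jar, 54 mm across, 65 mm high; origin at the centre of its underside.
There are look-alikes about, which are no part of the job. There is more than one size of the dish; the one meant has the size given above.

How it is judged:
On the way, in this order (a step that is already met when the one before it is completed fails the run):
1. the board has dropped into its notches, level (z of board in the frame of station below 0.0365 m and x of board in the frame of station between -0.006 and 0.006 m and angle between the z axis of board and the z axis of station, either way round below 0.02 rad), for 0.2 s.
2. the load button is pressed down (value of joint load above 0.0045 m), for 0.05 s.
At the end, for the whole second after the job is handed in: The board sits in its notches: soles less than 36.5 mm above the bench (on the rails 40 mm, home 34 mm), within 6 mm of its place along the rails, level with the station to 0.02 rad, at rest; the button is up again (less than 1.5 mm down); the dish lies in its ring (8 mm, 0.1 rad) (all of step 1 and value of joint load below 0.0015 m and linear speed of board below 0.02 m/s and distance between dish and well below 0.008 m and angle between dish's own z axis and vertical below 0.1 rad); the robot touches nothing.
It fails at once if the board is lifted: its soles more than 10 mm above the rail tops (z of board in the frame of station above 0.05 m).
It fails at once if the board is tipped by more than 0.15 rad (angle between board's own z axis and vertical above 0.15 rad).
It fails at once if the dish leaves its ring (15 mm) (distance between dish and well above 0.015 m).
It fails at once if the load button is pressed before the board is down in its notches (value of joint load above 0.003 m and not (z of board in the frame of station below 0.0365 m and x of board in the frame of station between -0.006 and 0.006 m and angle between the z axis of board and the z axis of station, either way round below 0.02 rad)).
It fails at once if the bottle, beaker or jar is disturbed (moved 25 mm) (distance of any of bottle, beaker, jar from where it was at the start of the episode above 0.025 m).
It also fails if it takes over 40 s, if anything falls off the work surface, if the arm or the gripper's body presses on something with over 40 N, if the wrist force passes 120 N, or if a joint passes its speed limit or range.

## Working session

There is one attempt and no reset: what is moved stays moved. The work goes in short steps, Python scripts to look and compute and a tool call to move; the robot and the scene stay as the last step left them, time stands still between calls to the robot, and variables do not carry over. Pictures are saved under pics/ and viewed, and the job is handed in when it is done.

Besides the shell and the picture viewer there is one more tool, called after ">>>" in YAML: its name, and indented under it one key for each argument. servo_tool: Moves the arm, as the interface text tells. Its arguments: {"type":"object","properties":{"moves":{"type":"array"},"grip_force":{"type":"number"}},"required":["moves"]}

```bash
ls; mkdir -p pics
cat > h.py <<'E'
import numpy as np, cv2
from rig import telemetry, get_image, order, arm
def px2w(d,u,v,z=None,plane=None):
    K=np.array(d["intrinsics"]);T=np.array(d["T"])
    x=(u-K[0,2])/K[0,0];y=(v-K[1,2])/K[1,1]
    r=np.array([x,-y,-1.0])
    if plane is not None:
        o=T[:3,3];rw=T[:3,:3]@r;s=(plane-o[2])/rw[2];return o+s*rw
    if z is None: z=d["z_map"][int(round(v)),int(round(u))]
    return (T@np.r_[r*z,1])[:3]
E
python3 - <<'E'
from h import *
import pickle
for n in("top","side"):
    d=get_image(n);cv2.imwrite(f"pics/{n}0.png",d["image"]);pickle.dump(d,open(f"{n}0.pkl","wb"))
    print(n,np.round(d["T"],3).tolist(),d["intrinsics"])
s=telemetry.sense();print({k:np.round(v,3).tolist() for k,v in s.items()}, arm.tip_reach)
E
```

```text
pics
top [[-0.006, 0.987, -0.161, 0.47], [-1.0, -0.007, -0.009, 0.005], [-0.01, 0.161, 0.987, 0.956], [0.0, 0.0, 0.0, 1.0]] [[524.84277288   0.         323.74845272]
 [  0.         524.84277288 236.26177522]
 [  0.           0.           1.        ]]
side [[0.9, 0.203, -0.385, 0.215], [-0.435, 0.465, -0.771, -0.763], [0.022, 0.862, 0.507, 0.597], [0.0, 0.0, 0.0, 1.0]] [[617.83361796   0.         329.786573  ]
 [  0.         617.83361796 236.16846083]
 [  0.           0.           1.        ]]
{'clock': 0.1, 'joints': [-1.337, 0.334, 0.04, 1.466, -0.013, 1.343, -0.058], 'joint_vel': [0.001, -0.003, -0.0, -0.003, -0.0, 0.001, 0.002], 'effort': [0.004, -66.002, 1.37, -40.647, 0.017, 0.009, 0.0], 'position': [0.212, 0.614, 0.239], 'ee_rot': [-3.14, 0.0, 2.809], 'wrist_force': [0.042, 0.635, 0.203], 'moment': [0.025, -0.026, 0.095], 'finger_gap': 0.997} 0.008
```

View pics/top0.png

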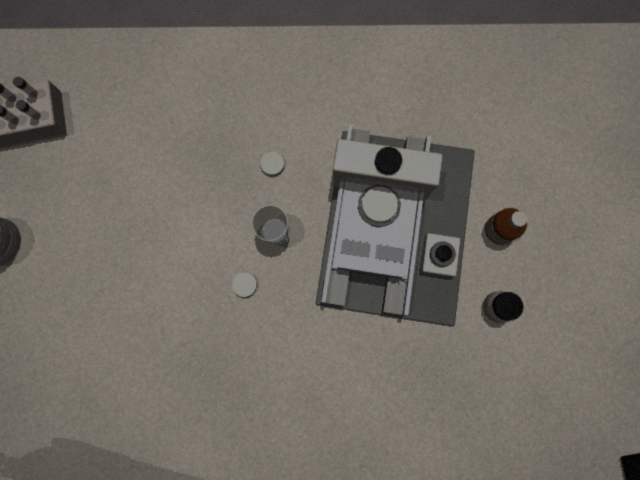

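View pics/side0.png

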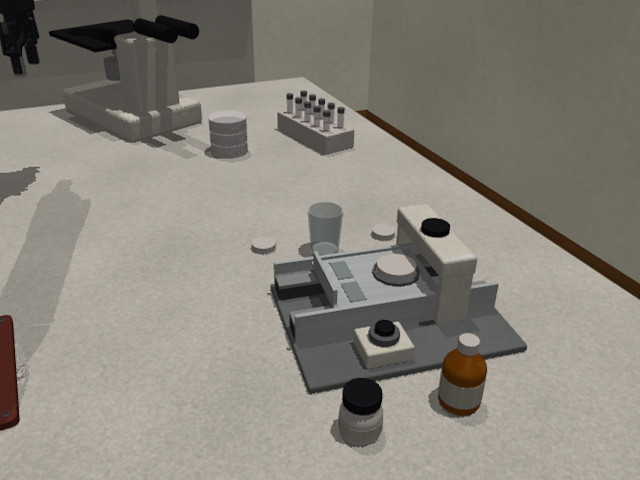

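Top: the station has its bridge at (388,163), dish on the board at (380,205), lip at about (372,270) and the button at (443,254). Bystanders: beaker (271,228), bottle (510,224), jar (507,306). The small lids at (272,163) and (244,285) are look-alikes. Next I enlarge the crop.

Run:
```python
from h import *
im=cv2.imread("pics/top0.png")[120:330,300:500]
cv2.imwrite("pics/top0c.png",cv2.convertScaleAbs(cv2.resize(im,(571,600),interpolation=cv2.INTER_CUBIC)[:, :],alpha=1.5))
im=cv2.imread("pics/side0.png")[190:400,260:540]
cv2.imwrite("pics/side0c.png",cv2.convertScaleAbs(cv2.resize(im,(800,600),interpolation=cv2.INTER_CUBIC),alpha=1.5))
```

```text
(no output)
```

View pics/top0c.png

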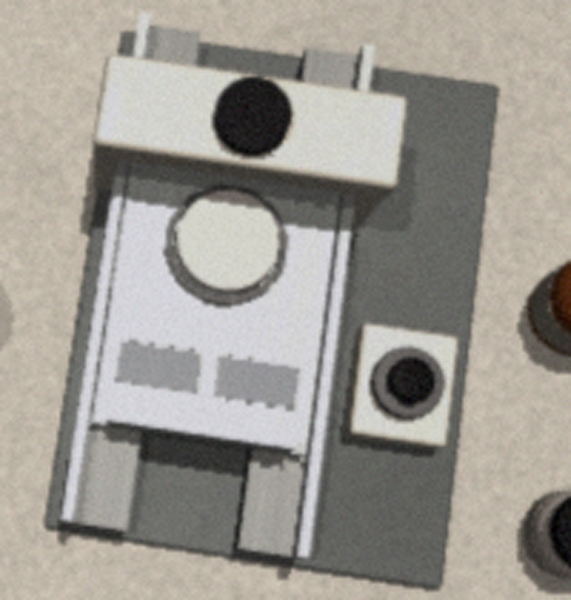

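View pics/side0c.png

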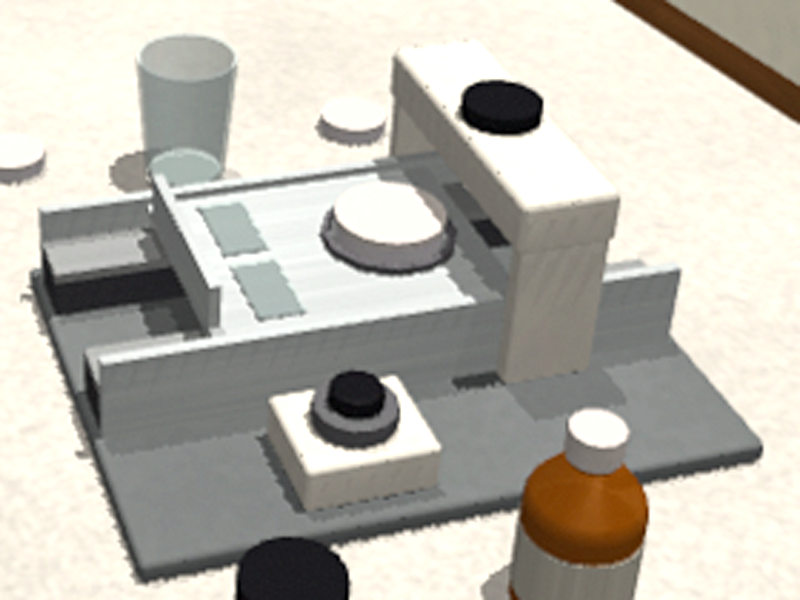

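Run:
```python
from h import *
import pickle
from scipy.optimize import least_squares
d=pickle.load(open("top0.pkl","rb"))
c=lambda u,v:(300+u/2.857,120+v/2.857)
obs=[((125,32),(120,85),.012),((497,86),(120,-165),.012),((440,587),(-210,-165),.012),((47,527),(-210,85),.012),
 ((252,117),(35,0),.135),((110,57),(63,88),.125),((405,97),(63,-88),.125),((395,187),(7,-88),.125),((97,143),(7,88),.125)]
W=np.array([px2w(d,*c(*p),plane=z)[:2] for p,_,z in obs]);S=np.array([s for _,s,_ in obs])/1e3
def f(q):
    R=np.array([[np.cos(q[2]),-np.sin(q[2])],[np.sin(q[2]),np.cos(q[2])]])
    return ((S@R.T+q[:2])-W).ravel()
r=least_squares(f,[.5,-.1,0]);print(r.x,np.round(r.fun.reshape(-1,2)*1e3,1).tolist())
q=r.x
def inv(w): 
    R=np.array([[np.cos(q[2]),-np.sin(q[2])],[np.sin(q[2]),np.cos(q[2])]]);return R.T@(np.array(w)[:2]-q[:2])
for n,p,z in[("button",(410,381),None),("console",(405,350),None),("lipL",(92,426),.082),("lipR",(302,450),.082),("dish",(228,243),.073),("beaker",(271,215),None)]:
    u=c(*p) if n!="beaker" else p
    w=px2w(d,*u); print(n,"depth",np.round(w*1e3,1))
    if z: w=px2w(d,*u,plane=z)
    print("   st",np.round(inv(w)*1e3,1))
for n,u,v in(("bottle",515,219),("jar",507,306),("beaker",271,222)): print(n,np.round(px2w(d,u,v)*1e3))
for pt in[(-.085-.09,0),(-.09,-.122)]:
    print(pt)
s=pickle.load(open("side0.pkl","rb"))
for u,v in((260+500*.35,190+106*.35),(260+357*.35,190+390*.35),(260+160*.35,190+178*.35),(260+210*.35,190+285*.35)):
    w=px2w(s,u,v);print("side",np.round(w*1e3,1),np.round(inv(w)*1e3,1))
```

```text
[ 0.6936226  -0.08799215 -0.15847684] [[1.1, 2.3], [0.9, -1.9], [-2.3, -1.7], [-1.3, 1.8], [1.1, -0.7], [2.7, 1.8], [0.6, -2.6], [-1.5, -1.7], [-1.2, 2.7]]
button depth [ 585.  -192.2   61.1]
   st [ -90.8 -120. ]
console depth [ 605.3 -192.1   51.2]
   st [ -70.8 -116.8]
lipL depth [561.4  -1.2  38.6]
   st [-148.5   64.4]
lipR depth [ 544.1 -126.4   59.7]
   st [-143.9  -58.6]
dish depth [668.6 -84.1  69.9]
   st [-26.    0.1]
beaker depth [660.5 108.   31.6]
   st [-63.7 188.3]
bottle [ 635. -302.  106.]
jar [ 495. -294.   64.]
beaker [652. 111.   7.]
(-0.175, 0)
(-0.09, -0.122)
side [725.7 -98.9 134.8] [33.4 -5.7]
side [ 585.9 -197.4   60.4] [ -89.1 -125. ]
side [565.9 -13.1  80.7] [-138.    53.8]
side [ 544.6 -119.2   83.4] [-142.2  -54.3]
```

Station at (0.694, -0.088), yaw -0.158 rad. The board is about 61 mm short of home, with the lip at station x of about -146, and the button top is at z of about 0.061 at (-90,-121). These fit the given sizes. Next I turn the tool to station yaw, shut the fingers and travel high.

>>> servo_tool:
  moves:
    - [0,0,0,-5,1]
    - [0,0,0,-5,1]
    - [-20,-17,0,0,1]
    - [-20,-17,0,0,1]
    - [-20,-17,0,0,1]
    - [-20,-17,0,0,1]
    - [-20,-17,0,0,1]
    - [-20,-17,0,0,1]
    - [-20,-17,0,0,1]
    - [-20,-17,0,0,1]
    - [-20,-17,0,0,1]
    - [-20,-17,0,0,1]
    - [-20,-17,0,0,1]
    - [-20,-17,0,0,1]
    - [-20,-17,0,0,1]
    - [-20,-17,0,0,1]

```text
clock: 1.43
position: [0.4519, 0.3339, 0.239]
ee_rot: [-3.141, -0.0, 2.983]
wrist_force: [0.0, -0.4, 0.4]
finger_gap: -0.0
```

>>> servo_tool:
  moves:
    - [-6,-21,0,0,1]
    - [-6,-21,0,0,1]
    - [-6,-21,0,0,1]
    - [-6,-21,0,0,1]
    - [-6,-21,0,0,1]
    - [-6,-21,0,0,1]
    - [-6,-21,0,0,1]
    - [-6,-21,0,0,1]
    - [-6,-21,0,0,1]
    - [-6,-21,0,0,1]
    - [-6,-21,0,0,1]
    - [-6,-21,0,0,1]
    - [-6,-21,0,0,1]
    - [-6,-21,0,0,1]
    - [-6,-21,0,0,1]
    - [-6,-21,0,0,1]
    - [-6,-21,0,0,1]
    - [-6,-21,0,0,1]
    - [0,0,0,0,1]

```text
clock: 3.02
position: [0.4982, -0.0598, 0.2393]
ee_rot: [-3.14, 0.0, 2.978]
wrist_force: [-0.4, -0.6, 0.5]
finger_gap: 0.002
```

```bash
cat >> h.py <<'E'
Q=[.6936,-.088,-.1585]
def st(w):
    c,s=np.cos(Q[2]),np.sin(Q[2]);dx,dy=w[0]-Q[0],w[1]-Q[1];return np.round(1e3*np.array([c*dx+s*dy,-s*dx+c*dy,w[2]]),1)
def rep():
    s=telemetry.sense();print(s["clock"],"st",st(s["position"]),"F",np.round(s["wrist_force"],1),np.round(s["ee_rot"],3),"btn",0)
E
python3 -c "from h import *;rep()"
```

```text
3.0167 st [-197.4   -3.   239.3] F [-0.4 -0.6  0.5] [-3.14   0.     2.978] btn 0
```

>>> servo_tool:
  moves:
    - [0,3,17,0,1]
    - [0,0,17,0,1]
    - [0,0,17,0,1]
    - [0,0,17,0,1]
    - [0,0,17,0,1]
    - [0,0,17,0,1]
    - [0,0,17,0,1]
    - [0,0,17,0,1]
    - [0,0,15,0,1]
    - [0,0,10,0,1]
    - [0,0,10,0,1]
    - [0,0,0,0,1]
    - [0,0,0,0,1]

```text
clock: 4.1
position: [0.4988, -0.0522, 0.0683]
ee_rot: [-3.141, -0.001, 2.983]
wrist_force: [1.2, 0.3, -0.1]
finger_gap: -0.001
```

Run:
```python
from h import *
rep()
for n in("top","side"):
    im=get_image(n)["image"];im=im[120:330,300:500] if n=="top" else im[190:400,260:540]
    cv2.imwrite(f"pics/{n}1.png",cv2.convertScaleAbs(cv2.resize(im,None,fx=2.8,fy=2.8,interpolation=cv2.INTER_CUBIC),alpha=1.5))
```

```text
4.1 st [-198.     4.6   68.3] F [ 1.2  0.3 -0.1] [-3.141e+00 -1.000e-03  2.983e+00] btn 0
```

View pics/side1.png

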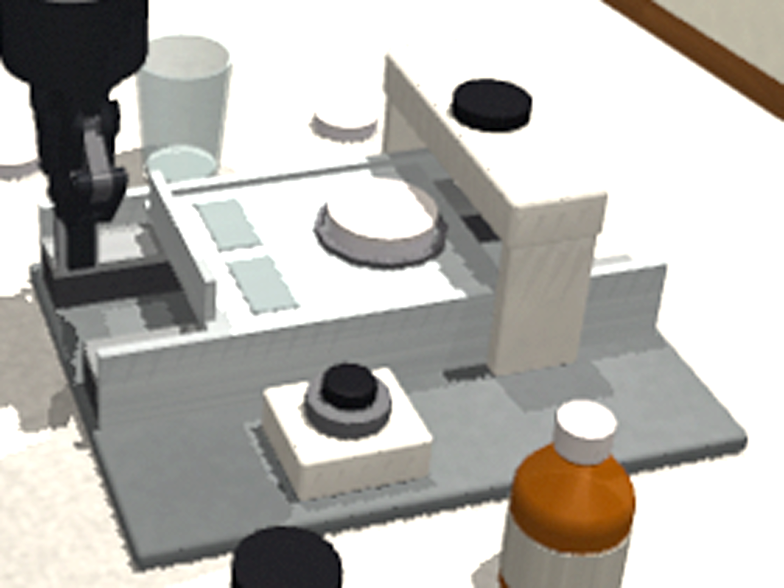

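View pics/top1.png

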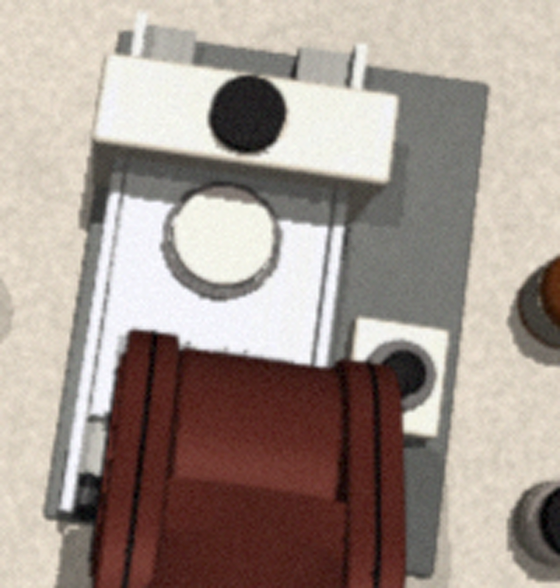

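The fingers stand clear behind the lip: finger at side crop (80,240), lip at (185,245). Closing in slowly.

>>> servo_tool:
  moves:
    - [-5,-3,0,0,1]
    - [-6,-2,0,0,1]
    - [-6,0,0,0,1]
    - [-5,0,0,0,1]
    - [-4,0,0,0,1]
    - [-3,0,0,0,1]
    - [-3,0,0,0,1]
    - [-3,0,0,0,1]
    - [-3,0,0,0,1]
    - [-3,0,0,0,1]
    - [-3,0,0,0,1]
    - [-3,0,0,0,1]

```text
clock: 5.2
position: [0.544, -0.0645, 0.0682]
ee_rot: [3.142, -0.002, 2.983]
wrist_force: [-4.0, 0.3, 3.5]
finger_gap: 0.001
```

```bash
python3 -c "from h import *;rep()"
```

```text
5.2 st [-151.4   -0.4   68.2] F [-4.   0.3  3.5] [ 3.142e+00 -2.000e-03  2.983e+00] btn 0
```

In contact, 4 N. Pushing at about 0.04 m/s.

>>> servo_tool:
  moves:
    - [-3,0,0,0,1]
    - [-3,0,0,0,1]
    - [-3,0,0,0,1]
    - [-3,0,0,0,1]
    - [-3,0,0,0,1]
    - [-3,0,0,0,1]
    - [-3,0,0,0,1]
    - [-3,0,0,0,1]
    - [-3,0,0,0,1]
    - [-3,0,0,0,1]
    - [-3,0,0,0,1]
    - [-3,0,0,0,1]

```text
clock: 6.2
position: [0.5803, -0.0702, 0.0683]
ee_rot: [-3.142, -0.0, 2.983]
wrist_force: [-2.8, 0.3, 0.0]
finger_gap: 0.002
```

```bash
python3 -c "from h import *;rep()"
```

```text
6.2 st [-114.6   -0.3   68.3] F [-2.8  0.3  0. ] [-3.142 -0.     2.983] btn 0
```

>>> servo_tool:
  moves:
    - [-2.5,0,0,0,1]
    - [-2.5,0,0,0,1]
    - [-2.5,0,0,0,1]
    - [-2.5,0,0,0,1]
    - [-2.5,0,0,0,1]

```text
clock: 6.62
position: [0.5926, -0.0722, 0.0682]
ee_rot: [-3.142, -0.0, 2.983]
wrist_force: [-2.6, 1.0, -1.7]
finger_gap: -0.003
```

```bash
python3 -c "from h import *;rep()"
```

```text
6.6167 st [-102.3   -0.3   68.2] F [-2.6  1.  -1.7] [-3.142 -0.     2.983] btn 0
```

>>> servo_tool:
  moves:
    - [-2,0,0,0,1]
    - [-2,0,0,0,1]
    - [-2,0,0,0,1]

```text
clock: 6.87
position: [0.5986, -0.0732, 0.0684]
ee_rot: [-3.142, 0.0, 2.983]
wrist_force: [-2.0, 0.3, -0.7]
finger_gap: 0.002
```

```bash
python3 -c "from h import *;rep()"
```

```text
6.8667 st [-96.1  -0.4  68.4] F [-2.   0.3 -0.7] [-3.142  0.     2.983] btn 0
```

>>> servo_tool:
  moves:
    - [-2,0,0,0,1]
    - [-2,0,0,0,1]

```text
clock: 7.03
position: [0.6024, -0.0738, 0.0684]
ee_rot: [3.142, -0.0, 2.983]
wrist_force: [-2.4, 0.4, -0.4]
finger_gap: 0.002
```

```bash
python3 -c "from h import *;rep()"
```

```text
7.0333 st [-92.3  -0.3  68.4] F [-2.4  0.4 -0.4] [ 3.142 -0.     2.983] btn 0
```

```bash
cat > look.py <<'E'
import sys
from h import *
k=sys.argv[1];rep()
for n in("side",):
    im=get_image(n)["image"];im=im[190:400,260:540]
    cv2.imwrite(f"pics/{n}{k}.png",cv2.convertScaleAbs(cv2.resize(im,None,fx=2.8,fy=2.8,interpolation=cv2.INTER_CUBIC),alpha=1.3))
E
python3 look.py 2
```

```text
7.0333 st [-92.3  -0.3  68.4] F [-2.4  0.4 -0.4] [ 3.142 -0.     2.983] btn 0
```

View pics/side2.png

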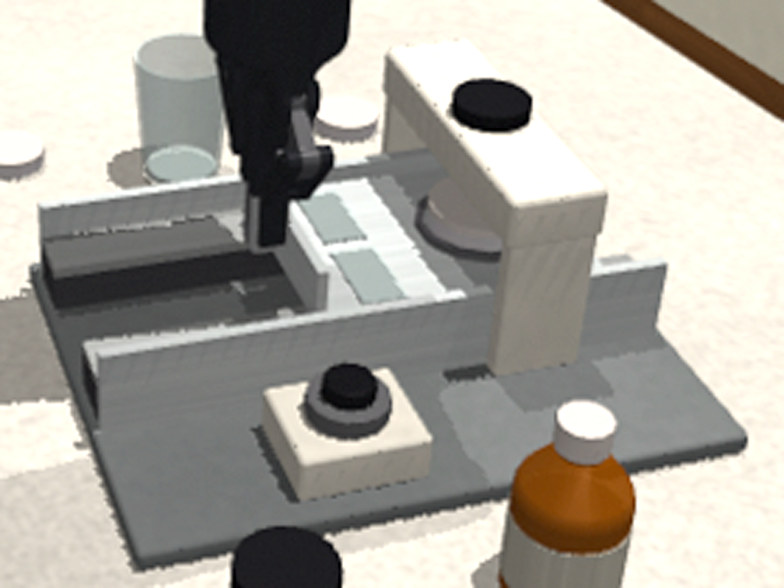

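```bash
cat > lip.py <<'E'
from h import *
rep()
d=get_image("side")
K=np.array(d["intrinsics"]);T=np.array(d["T"])
z=d["z_map"];v,u=np.mgrid[:480,:640]
r=np.stack([(u-K[0,2])/K[0,0]*z,-(v-K[1,2])/K[1,1]*z,-z,np.ones_like(z)],-1)@T.T
c,s=np.cos(Q[2]),np.sin(Q[2]);dx=r[...,0]-Q[0];dy=r[...,1]-Q[1]
X=1e3*(c*dx+s*dy);Y=1e3*(-s*dx+c*dy);Z=1e3*r[...,2]
ok=z>0
m=ok&(Y>-50)&(Y<-25)&(X>-160)&(X<-60)&(Z>66)&(Z<95)
if m.any(): print("lip n",m.sum(),"Xpct",np.percentile(X[m],[5,50,95]).round(1),"Zpct",np.percentile(Z[m],[50,90,98]).round(1))
for lo in (-75,-50,-25):
  m=ok&(abs(Y)<50)&(X>lo)&(X<lo+25)&(Z>40)&(Z<62)
  print("plate z, x bin",lo,m.sum(),np.median(Z[m]).round(1) if m.any() else None)
m=ok&(Z>68)&(Z<80)&(abs(Y)<35)&(X>-20)&(X<80)
E
python3 lip.py; python3 - <<'E'
E
```

```text
7.0833 st [-91.9  -0.3  68.4] F [-2.1  0.3 -1.8] [-3.142  0.     2.983] btn 0
lip n 79 Xpct [-81.1 -79.7 -74.9] Zpct [74.9 77.2 77.8]
plate z, x bin -75 294 50.4
plate z, x bin -50 551 51.4
plate z, x bin -25 559 50.0
```

```bash
sed 's/d=get_image("side")/import pickle;d=pickle.load(open("side0.pkl","rb"))/; s/(X>-160)&(X<-60)/(X>-160)\&(X<-120)/; s/(-75,-50,-25)/(-120,-100,-75,-50,-25)/' lip.py > lip0.py; python3 lip0.py
```

```text
7.1333 st [-91.9  -0.4  68.4] F [-1.1 -0.1 -0.6] [-3.141e+00  1.000e-03  2.983e+00] btn 0
lip n 89 Xpct [-143.5 -142.6 -138. ] Zpct [80.6 83.1 83.9]
plate z, x bin -120 611 57.3
plate z, x bin -100 575 56.6
plate z, x bin -75 592 56.3
plate z, x bin -50 272 56.9
plate z, x bin -25 179 57.3
```

The plate and lip are about 6 mm lower than at first (56.8 to 50.6, and 83 to 77), so the board has dropped. Gently feeling for the firm stop.

>>> servo_tool:
  moves:
    - [-1,0,0,0,1]
    - [-1,0,0,0,1]

```text
clock: 7.3
position: [0.6031, -0.0738, 0.0684]
ee_rot: [3.141, -0.003, 2.983]
wrist_force: [-12.2, 2.8, 9.8]
finger_gap: 0.003
```

```bash
python3 lip.py
```

```text
7.3 st [-91.6  -0.3  68.4] F [-12.2   2.8   9.8] [ 3.141e+00 -3.000e-03  2.983e+00] btn 0
lip n 71 Xpct [-81.  -79.8 -75.1] Zpct [75.2 77.  77.5]
plate z, x bin -75 293 50.4
plate z, x bin -50 551 51.3
plate z, x bin -25 557 50.0
```

Firm stop at 12 N with no further travel: the board is home. Backing off, rising and moving over the button.

>>> servo_tool:
  moves:
    - [3,0,0,0,1]
    - [5,0,0,0,1]
    - [10,0,0,0,1]
    - [12,0,0,0,1]
    - [0,0,-20,0,1]
    - [0,0,-20,0,1]
    - [0,0,-20,0,1]
    - [-4,-15,0,0,1]
    - [-4,-15,0,0,1]
    - [-4,-15,0,0,1]
    - [-4,-15,0,0,1]
    - [-4,-15,0,0,1]
    - [-4,-15,0,0,1]
    - [-4,-15,0,0,1]
    - [0,-15,0,0,1]
    - [0,0,0,0,1]
    - [0,0,0,0,1]

```text
clock: 8.77
position: [0.5832, -0.1931, 0.1286]
ee_rot: [-3.141, 0.001, 2.981]
wrist_force: [0.1, 0.1, 0.1]
finger_gap: 0.001
```

```bash
python3 look.py 3; python3 lip.py
```

```text
8.7667 st [ -92.4 -121.2  128.6] F [0.1 0.1 0.1] [-3.141e+00  1.000e-03  2.981e+00] btn 0
8.8167 st [ -92.4 -119.9  128.4] F [0.4 0.9 0.2] [3.141e+00 1.000e-03 2.983e+00] btn 0
lip n 70 Xpct [-81.1 -79.9 -74.7] Zpct [75.5 76.7 77.4]
plate z, x bin -75 188 50.5
plate z, x bin -50 194 51.5
plate z, x bin -25 336 50.1
```

View pics/side3.png

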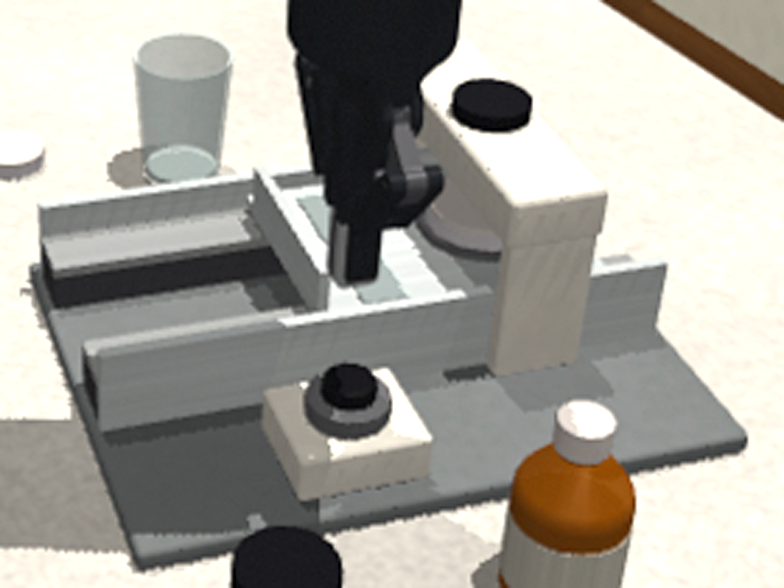

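The board is down and level, and the finger at crop (355,275) is above the button at (350,385). Descending.

>>> servo_tool:
  moves:
    - [-2,-1,10,0,1]
    - [0,0,10,0,1]
    - [0,0,10,0,1]
    - [0,0,10,0,1]
    - [0,0,7,0,1]
    - [0,0,5,0,1]
    - [0,0,3,0,1]
    - [0,0,0,0,1]

```text
clock: 9.53
position: [0.5848, -0.1935, 0.0726]
ee_rot: [-3.141, -0.001, 2.983]
wrist_force: [-0.2, 0.3, 1.0]
finger_gap: -0.001
```

>>> servo_tool:
  moves:
    - [0,0,2,0,1]
    - [0,0,2,0,1]
    - [0,0,2,0,1]
    - [0,0,0,0,1]

```text
clock: 9.87
position: [0.5854, -0.1937, 0.0674]
ee_rot: [-3.141, 0.001, 2.983]
wrist_force: [-1.4, -0.6, 1.4]
finger_gap: 0.0
```

>>> servo_tool:
  moves:
    - [0,0,1.5,0,1]
    - [0,0,1.5,0,1]
    - [0,0,0,0,1]

```text
clock: 10.12
position: [0.5854, -0.1937, 0.0644]
ee_rot: [-3.141, 0.001, 2.983]
wrist_force: [0.4, -1.1, 3.5]
finger_gap: -0.0
```

>>> servo_tool:
  moves:
    - [0,0,1,0,1]
    - [0,0,1,0,1]
    - [0,0,0,0,1]

```text
clock: 10.37
position: [0.5854, -0.1937, 0.0624]
ee_rot: [-3.141, 0.001, 2.983]
wrist_force: [1.3, 0.3, 4.4]
finger_gap: 0.003
```

>>> servo_tool:
  moves:
    - [0,0,1,0,1]
    - [0,0,1,0,1]
    - [0,0,0,0,1]

```text
clock: 10.62
position: [0.5855, -0.1937, 0.0619]
ee_rot: [3.141, 0.001, 2.983]
wrist_force: [-5.8, 2.1, 18.1]
finger_gap: 0.001
```

Hard stop at 18 N, so the button is fully down. Releasing and retreating.

>>> servo_tool:
  moves:
    - [0,0,-3,0,1]
    - [0,0,-6,0,1]
    - [0,0,-10,0,1]
    - [0,0,-20,0,1]
    - [0,0,-25,0,1]
    - [0,0,-25,0,1]
    - [0,0,-25,0,1]
    - [15,0,-20,0,1]
    - [20,0,0,0,1]
    - [20,0,0,0,1]
    - [20,0,0,0,1]
    - [10,0,0,0,1]
    - [0,0,0,0,1]
    - [0,0,0,0,1]

```text
clock: 11.78
position: [0.5016, -0.1799, 0.1948]
ee_rot: [3.141, 0.001, 2.984]
wrist_force: [-0.4, 0.7, 0.1]
finger_gap: 0.002
```

```bash
python3 look.py 4; python3 lip.py
python3 - <<'E'
from h import *
d=get_image("side");w=px2w(d,260+350/2.8,190+383/2.8);print("btn",st(w))
d=get_image("top");cv2.imwrite("pics/top4.png",cv2.convertScaleAbs(d["image"],alpha=1.4))
for u,v in((515,219),(507,306),(271,222)): print(np.round(px2w(d,u,v)*1e3))
E
```

```text
11.7833 st [-175.1 -121.1  194.8] F [-0.4  0.7  0.1] [3.141e+00 1.000e-03 2.984e+00] btn 0
11.8333 st [-174.7 -121.1  194.7] F [ 0.6 -0.3 -0.2] [3.141e+00 1.000e-03 2.984e+00] btn 0
lip n 77 Xpct [-80.9 -79.7 -75. ] Zpct [74.9 76.8 77.6]
plate z, x bin -75 289 50.5
plate z, x bin -50 561 51.5
plate z, x bin -25 555 50.2
btn [ -89.2 -125.5   60.3]
[ 550. -144.  544.]
[ 481. -122.  579.]
[653. 111.   4.]
```

View pics/side4.png

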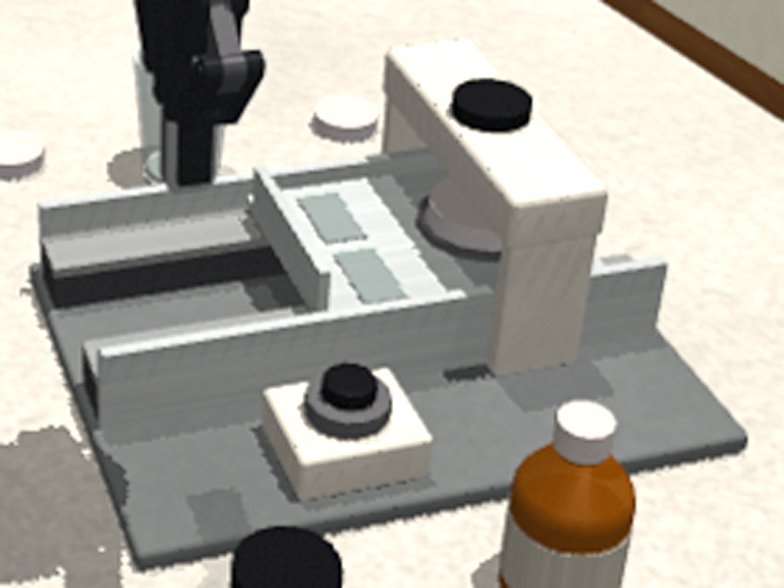

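View pics/top4.png

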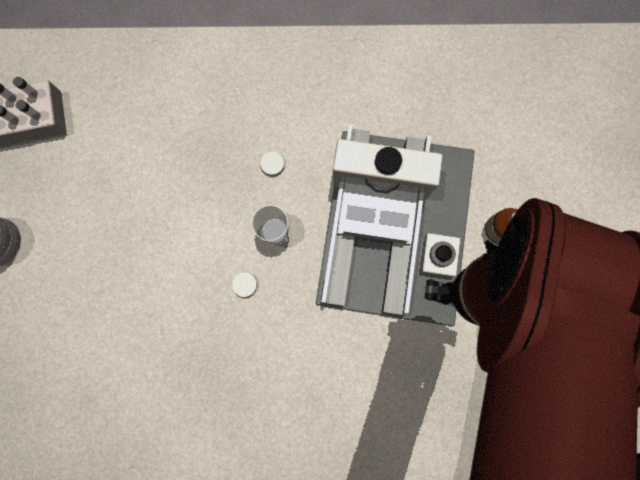

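The board is home (lip at crop (290,240), plate at z of about 50), the dish is in its ring under the bridge, the button is up (60.3 mm) and the hand is clear. Handing in.

```bash
python3 -c "
from h import *
print(order.close_job())"
```

```text
the job is handed in; nothing more can be done
None
```

I pushed the board home along its rails, pressed the load button fully down and let it spring back, then handed the job in at about 12 s. No verdict is reported.

- **Board:** it moved about 63 mm at roughly 0.04 m/s or slower. I did not feel the drop in the force readings. I found it in the depth images, where the plate and lip were about 6 mm lower. A gentle further push met a firm stop at about 12 N. The plate still read z ≈ 50–51 mm, level, after I backed off and again at the end.
- **Button:** its resistance rose to about 4.4 N, then it stopped hard at 18 N. At the end its top read 60.3 mm, against 60.4 mm at the start.
- **Dish:** it looked seated in its ring, but the bridge partly hid it at the end, so I did not measure its position.
- **Bystanders:** the beaker and bottle look unmoved. In the last top view the arm hid the jar and most of the bottle. The side view showed both where they had been; I did not re-measure them.
- **Hand:** it finished clear, with no contact force, at z ≈ 0.195 m.

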